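Slide a cover plate along the reagent shelf until its edge overhangs

TASK

Without gripping or lifting it, push the flat metal plate on the low bench shelf back until its long side lies flush against the shelf's raised lip. Then push it along the lip towards the end of the shelf where the shallow white tray stands, until about a third of the plate's length sticks out past that end, still lying flat and against the lip, so that it can be picked up by its edge later. Leave the tray, bottle, jar and weight where they are.

Things in the scene. Friction and masses are not known exactly. Their poses are not given: they have to be found in the camera images.
- ledge: Low fixed bench shelf with a grey top, on two leg panels: 150 mm (its x) by 340 mm (its y), top surface 60 mm above the bench. Origin: on the bench, under the middle of the shelf; z up. An aluminium lip 10 mm thick runs along the whole far (+x) long side: its inner face is at x = +65 mm and its top 14 mm above the shelf surface (74 mm above the bench). The front (-x, towards the robot) and both ends (y = +170 and -170 mm) are open. The shelf's place and yaw vary.
- plate: Loose flat dark steel-coloured metal plate lying on the shelf, 90 mm (its x) by 130 mm (its y, its length) by 6 mm thick, about 0.2 kg (varies), slides with a few newtons at most. Origin: centre of its underside; z up. It starts wholly on the shelf, clear of the lip and somewhat skewed (up to 0.2 rad) to it. It tips off the end if more than half its length (65 mm) sticks out.
- tray: Shallow open white plastic tray, 130 by 100 mm, 30 mm high, 0.5 kg, standing on the bench some way beyond one end of the shelf (either one); it marks the end where the plate must stick out. Origin: centre of its underside. Not to be moved.
- bottle: Amber bottle, 60 mm across and 120 mm high plus cap, standing on the bench beyond the other end of the shelf. Origin: centre of its underside. Not to be moved.
- jar: White jar, 56 mm across, 70 mm high, standing on the bench behind the lip. Origin: centre of its underside. Not to be moved.
- weight: Small steel balance weight, a 38 mm wide cylinder with a knob, 60 mm high in all, 0.5 kg, standing on the bench behind the lip. Origin: centre of its underside. Not to be moved.
Not all that is in view belongs to the job. Of the things like the plate, leave any that is purple; of the rest the smaller one is meant.

How it is judged (in metres and radians):
On the way:
1. the plate lies flush against the lip, still wholly on the shelf (x of plate in the frame of ledge above 0.013 m and angle between the y axis of plate and the y axis of ledge, either way round below 0.09 rad and y of plate in the frame of ledge between -0.105 and 0.105 m and angle between plate's own z axis and vertical below 0.05 rad and height (world z) of plate between 0.057 and 0.064 m), for 0.2 s.
At the end, for the whole second after the job is handed in: The plate sticks out past the tray-side end of the shelf by 28 to 56 mm of its 130 mm, lies flat on the shelf (tilt under 0.05 rad) at rest, within 7 mm of the lip and within 0.09 rad of parallel to it (((y of tray in the frame of ledge above 0 m and y of plate in the frame of ledge between 0.133 and 0.161 m) or (y of tray in the frame of ledge below 0 m and y of plate in the frame of ledge between -0.161 and -0.133 m)) and x of plate in the frame of ledge above 0.013 m and angle between the y axis of plate and the y axis of ledge, either way round below 0.09 rad and angle between plate's own z axis and vertical below 0.05 rad and height (world z) of plate between 0.057 and 0.064 m and linear speed of plate below 0.01 m/s); the robot touches nothing.
It fails at once if the plate is lifted or tipped (height (world z) of plate above 0.07 m or angle between plate's own z axis and vertical above 0.2 rad).
It fails at once if the plate falls off the shelf (height (world z) of plate below 0.045 m).
It fails at once if a bystander (tray, bottle, jar, weight) is moved by more than 20 mm or tipped (distance of any of tray, bottle, jar, weight from where it was at the start of the episode above 0.02 m or angle between any of tray, bottle, jar, weight's own z axis and vertical above 0.3 rad).
It also fails if it takes over 64 s, if anything falls off the work surface, if the arm or the gripper's body presses on something with over 40 N, if the wrist force passes 120 N, or if a joint passes its speed limit or range.

ROBOT

A 6-joint arm with a two-finger parallel gripper is mounted at the origin on the work surface. World frame = base frame: x ahead of the robot, y to its left, z up, the work surface at z = 0. Lengths are in mm, angles in degrees, forces in N, time in s.
With the tool pointing down it reaches from about 350 to 850 mm from the base axis. Payload 8.1 kg.
Tool frame: the origin (TCP) lies between the finger pads; the fingertips stand 22 mm ahead of it and the grasp point (between the pads) lies 3 mm ahead of it; z points along the fingers, y is the direction in which the jaws open and shut (so a half turn about z gives the same grasp; the last joint's range is limited). The gripper opens to 85 mm and grips with 20 to 120 N. Pads are 22 mm wide; open, the fingers measure 114 mm over their backs; the gripper's body (76 mm by 85 mm) begins 54 mm behind the grasp point. The pads swing forward as they close: fully open they stand 13 mm farther back than shut.
Start: joints at [62.086, 7.471, 85.268, -0, 87.261, -4.893], TCP at [234.625, 552.229, 253.292] pointing down, gripper open.
Joint ranges: [-169.43, 169.43], [-51.17, 129.36], [1.28, 143.12], [-76.62, 256.62], [0, 156.53], [-152.29, 152.29]. Speed limits (degrees/s): [136.94, 136.94, 159.86, 180, 180, 180].

INTERFACE

Orientations are given as [roll, pitch, yaw] about the fixed x, y, z axes, in that order (R = Rz(yaw) Ry(pitch) Rx(roll)).
In Python, from bench import r gives the robot as it stands.
- The arm moves only by the tool drive_tool, never from a script. Its argument "moves" is a list of rows, each a list of 2 entries, a list of its own where there are three numbers: the shift along the world's x, y, z in mm, then the turn about the world's z in degrees. A call has exactly 8 rows; each row is the pose to reach, as a shift and turn from the pose commanded when the call began; what a row does not reach only later rows make up. A row lasts 1/12 s, in which the tool goes at most 41.7 mm and 7.16 degrees, less where a joint would pass 70% of its speed; a pose out of reach is approached as far as the arm can. A call with a gripper value outside its range is refused whole. "fingers" is the finger opening in mm, from 0 to 85.4, set as the call begins (left out, the last holds). The fingers move at their own pace and stop on an object; "squeeze" is the grip in N (left out, the last holds). Time passes only in rows, so rows that repeat a pose let the fingers close, or fill a call up. It gives the time, the measured TCP pose, the force and the opening at its end, in the units of the state.
- r.sense(): the state, without advancing time (a new reading comes with each control period).
- r.snapshot(name): name is "side" or "top"; returns a dict with "pixels" (480x640x3 uint8, red, green, blue), "camera_matrix" (3x3 intrinsics, pixels), "k1" (the pictures are not rectified: a ray, as slopes to the right and down, at radius r is drawn at 1 + k1 r^2 times it, then the intrinsics apply), "xyz" and "orientation" of the camera in the world. Camera axes: x right, y down, z forward; pixel columns grow to the right and rows downward; lengths in mm; the calibration is good to about 2 mm. A picture is of the moment at which its call begins. There is no depth.
- r.hand_in(): hands the job in, once; it reports no verdict.
The state is a dict: "time": time; "joint_pos": joint angles; "qd": joint speeds; "joint_efforts": joint torques, N m; "tool_pos": TCP position; "tcp_rot": TCP orientation; "ft_force": force on the tool from outside, world axes, zero at the start; "wrist_torque": the same for the moment, N m; "finger_gap": finger opening in mm.
Only numpy, scipy, OpenCV 4.12 (cv2) and the standard library are available. Lean on these libraries where they do the work, as an engineer would, in place of code of your own. Each camera call takes 0.05 s, during which the arm holds its last target.

## Working session

There is one attempt and no reset: what is moved stays moved. The work goes in short steps, Python scripts to look and compute and a tool call to move; the robot and the scene stay as the last step left them, time stands still between calls to the robot, and variables do not carry over. Pictures are saved under pics/ and viewed, and the job is handed in when it is done.

Besides the shell and the picture viewer there is one more tool, called in YAML: its name, and indented under it one key for each argument. drive_tool: Moves the arm, as the interface text tells. Its arguments: {"type":"object","properties":{"moves":{"type":"array","items":{"type":"array"}},"fingers":{"type":"number"},"squeeze":{"type":"number"}},"required":["moves"]}

```bash
mkdir -p pics; ls; cat > h.py <<'E'
import numpy as np,cv2
from bench import r
from scipy.spatial.transform import Rotation as R
def snap(n,f):
    s=r.snapshot(n); cv2.imwrite('pics/'+f,cv2.cvtColor(s['pixels'],cv2.COLOR_RGB2BGR)); return s
def Rm(s):
    o=np.array(s['orientation'],float)
    return R.from_euler('xyz',o,degrees=True).as_matrix() if o.size==3 else o
def ray(s,px,z):
    px=np.atleast_2d(np.array(px,float))
    K=np.array(s['camera_matrix']);k=float(s['k1'])
    u=cv2.undistortPoints(px[:,None],K,np.array([k,0,0,0,0.]))[:,0]
    d=np.c_[u,np.ones(len(u))]@Rm(s).T
    c=np.array(s['xyz']); t=(z-c[2])/d[:,2]
    return c+d*t[:,None]
def proj(s,P):
    P=np.atleast_2d(np.array(P,float)); q=(P-np.array(s['xyz']))@Rm(s)
    u=q[:,:2]/q[:,2:]; r2=(u**2).sum(1,keepdims=True); u=u*(1+s['k1']*r2)
    K=np.array(s['camera_matrix']); return u*[K[0,0],K[1,1]]+[K[0,2],K[1,2]]
E
python3 - <<'E'
from h import *
print(r.sense())
for n in('top','side'):
    s=snap(n,n+'0.png'); print(n,{k:v for k,v in s.items() if k!='pixels'})
E
```

```text
pics
{'time': 0.0, 'joint_pos': array([ 6.20854558e+01,  7.51468440e+00,  8.53290637e+01, -1.88967520e-04,
        8.72618708e+01, -4.89157683e+00]), 'qd': array([ 0.04351159, -0.00217921,  0.06112441, -0.11493793, -0.04201326,
        0.01774118]), 'joint_efforts': array([ 1.04543757e-03, -5.69375432e+01, -5.00574911e+01, -1.07740232e-04,
        1.40252011e-02,  4.24634050e-05]), 'tool_pos': array([234.3874389 , 551.77251535, 252.25088088]), 'tcp_rot': array([-1.79894750e+02, -8.81811537e-03,  1.56977034e+02]), 'ft_force': array([-0.17336325, -0.0196118 ,  0.12847267]), 'wrist_torque': array([0.00411582, 0.07830708, 0.00091624]), 'finger_gap': 85.39349281375351}
top {'camera_matrix': array([[501.16816273,   0.        , 326.52869851],
       [  0.        , 501.16816273, 239.50840712],
       [  0.        ,   0.        ,   1.        ]]), 'k1': -0.0939268136978407, 'xyz': array([ 439.38347406,   16.99251546, 1046.60674409]), 'orientation': array([-172.18947437,    1.35782804,  -88.84987686])}
side {'camera_matrix': array([[524.51500409,   0.        , 322.20769524],
       [  0.        , 524.51500409, 240.05209768],
       [  0.        ,   0.        ,   1.        ]]), 'k1': -0.0049385363820716325, 'xyz': array([  94.95762511, -516.44474917,  947.26397654]), 'orientation': array([-141.14084717,   -0.6863963 ,  -41.01718651])}
```

View pics/top0.png

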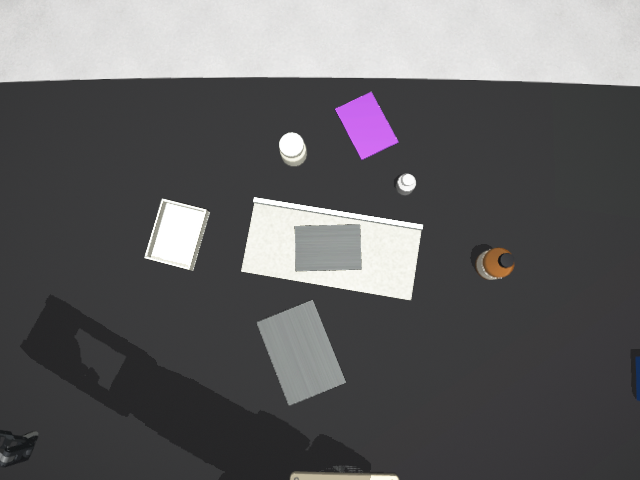

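View pics/side0.png

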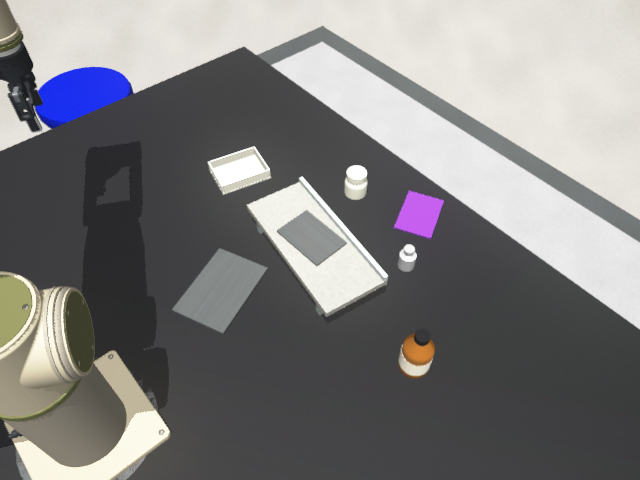

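Candidates, by top-image pixel:
- the plate on the shelf at (328,248)
- a larger grey plate on the bench at (301,353)
- a purple plate at (367,126)

The smaller one that isn't purple is the plate on the shelf, (328,248). The tray is at (178,235), on the image's left, which is +y. Next I'll measure and check a crop.

```bash
cat >> h.py <<'E'
def plate(s,roi,lo=60,hi=165):
    x0,y0,x1,y1=roi
    g=cv2.cvtColor(s['pixels'],cv2.COLOR_RGB2GRAY)
    m=np.zeros_like(g); m[y0:y1,x0:x1]=((g>lo)&(g<hi))[y0:y1,x0:x1]*255
    m=cv2.morphologyEx(m,cv2.MORPH_OPEN,np.ones((5,5)))
    c=max(cv2.findContours(m,0,2)[0],key=cv2.contourArea)
    return c,m
def rect(P):
    (c,w,a)=cv2.minAreaRect(P[:,:2].astype(np.float32)); return c,w,a
E
python3 - <<'E'
from h import *
for n,roi in(('top',(250,205,415,295)),('side',(262,200,360,275))):
    s=snap(n,n+'1.png')
    g=cv2.cvtColor(s['pixels'],cv2.COLOR_RGB2GRAY)
    c,m=plate(s,roi); print(n,cv2.contourArea(c),rect(ray(s,c[:,0],66)),cv2.boundingRect(c))
    if n=='top':
        m2=((g>170)*255).astype(np.uint8); m2[:195]=0;m2[305:]=0;m2[:,:235]=0;m2[:,430:]=0
        c2=np.vstack([x for x in cv2.findContours(m2,0,2)[0] if cv2.contourArea(x)>200])
        print('shelf',rect(ray(s,c2[:,0],60)), cv2.boxPoints(cv2.minAreaRect(c2)).tolist(), ray(s,cv2.boxPoints(cv2.minAreaRect(c2)),60).round(1).tolist())
        for nm,z,p in(('tray',30,[[163,200],[209,211],[193,269],[146,258]]),('lip topfaces',74,[[254,199],[422,226],[253,204],[421,230]]),('front corners',60,[[242,271],[411,299]]),('bottlecap',135,[507,261]),('jar',70,[291,142]),('weight',60,[407,180])):
            print(nm,ray(s,p,z).round(1).tolist())
cr=cv2.imread('pics/top1.png')[190:310,230:430]; cv2.imwrite('pics/crop1.png',cv2.resize(cr,None,fx=4,fy=4,interpolation=2))
cr=cv2.imread('pics/side1.png')[170:320,235:395]; cv2.imwrite('pics/crop2.png',cv2.resize(cr,None,fx=4,fy=4,interpolation=2))
E
```

```text
top 2832.5 ((558.4449462890625, 41.14055252075195), (90.3629150390625, 128.72805786132812), 2.372627019882202) (295, 224, 66, 47)
shelf ((558.5143432617188, 33.75117492675781), (344.33258056640625, 152.64822387695312), 81.4908218383789) [[240.56759643554688, 271.5946044921875], [253.18923950195312, 195.86488342285156], [423.1351623535156, 224.189208984375], [410.5135192871094, 299.9189453125]] [[507.1, 212.4, 60.0], [660.9, 193.4, 60.0], [608.3, -148.9, 60.0], [457.8, -123.5, 60.0]]
tray [[656.7, 390.7, 30.0], [634.3, 290.5, 30.0], [512.4, 317.6, 30.0], [533.2, 419.0, 30.0]]
lip topfaces [[651.4, 189.0, 74.0], [602.3, -144.3, 74.0], [641.2, 190.5, 74.0], [594.3, -142.3, 74.0]]
front corners [[508.4, 209.6, 60.0], [459.6, -124.5, 60.0]]
bottlecap [[529.8, -290.6, 135.0]]
jar [[771.8, 119.1, 70.0]]
weight [[698.3, -117.1, 60.0]]
side 1838.5 ((556.59814453125, 35.49504089355469), (89.85255432128906, 130.76943969726562), 2.621671676635742) (279, 212, 66, 53)
```

View pics/crop1.png

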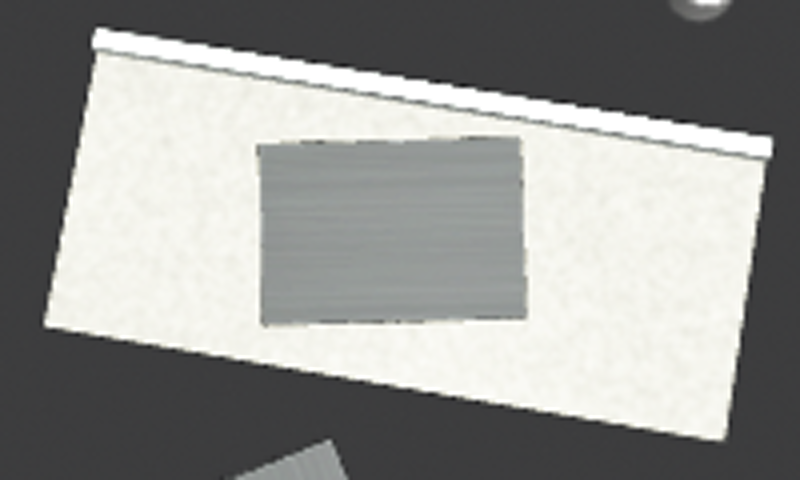

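View pics/crop2.png

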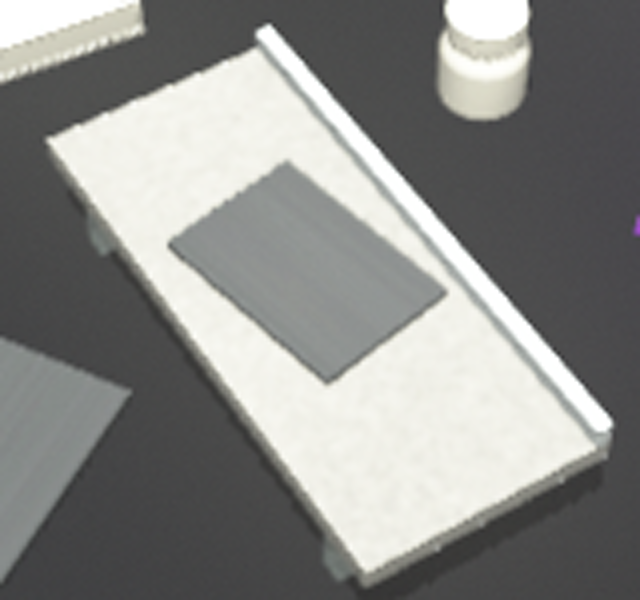

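The crop confirms it: one dark grey plate on the shelf, skewed, with its right end nearest the lip. I'll fit the shelf edges more precisely in both views.

```bash
cat >> h.py <<'E'
def shelf(s,mode):
    g=cv2.cvtColor(s['pixels'],cv2.COLOR_RGB2GRAY)
    roi={'top':(235,190,430,305),'side':(244,175,390,320)}[mode]
    m=np.zeros_like(g); x0,y0,x1,y1=roi; m[y0:y1,x0:x1]=(g>150)[y0:y1,x0:x1]*255
    c=max(cv2.findContours(m,0,1)[0],key=cv2.contourArea)[:,0]
    return c
def edge(s,c,a,b,z,tol=4,tr=.1):
    a=np.array(a,float);b=np.array(b,float);d=b-a;L=np.linalg.norm(d);d/=L
    t=(c-a)@d; n=(c-a)@np.array([-d[1],d[0]])
    k=(abs(n)<tol)&(t>tr*L)&(t<(1-tr)*L)
    P=ray(s,c[k],z)[:,:2].astype(np.float32)
    vx,vy,x,y=cv2.fitLine(P,cv2.DIST_HUBER,0,.01,.01).ravel()
    return np.array([x,y]),np.array([vx,vy]),k.sum()
E
python3 - <<'E'
from h import *
for n,E in(('top',{'front':((242,271),(411,299),60),'ly':((254,201),(242,271),60),'ry':((421,230),(411,299),60),'lipout':((254,199),(422,226),74)}),
 ('side',{'front':((248,206),(326,313),60),'ly':((247,205),(300,181),60)})):
    s=r.snapshot(n); c=shelf(s,n)
    for k,(a,b,z) in E.items():
        p,d,m=edge(s,c,a,b,z); print(n,k,p,np.degrees(np.arctan2(d[1],d[0])),m)
    if n=='top':
        g=cv2.cvtColor(s['pixels'],cv2.COLOR_RGB2GRAY)
        for col in(270,340,400):print(col,g[195:235,col].tolist())
E
```

```text
top front [483.77972   42.652397] 81.44207 135
top ly [579.1235  201.09825] -8.632256 55
top ry [ 528.2978  -133.61473] -8.385129 55
top lipout [629.97284   20.356997] 81.46381 134
270 [60, 61, 61, 61, 100, 254, 255, 255, 255, 223, 170, 242, 244, 244, 244, 243, 243, 242, 240, 240, 241, 241, 242, 242, 240, 241, 243, 244, 244, 240, 237, 240, 243, 245, 246, 244, 245, 244, 242, 243]
340 [61, 61, 61, 61, 61, 61, 61, 60, 61, 61, 62, 61, 61, 61, 61, 60, 255, 255, 255, 255, 255, 147, 226, 246, 246, 243, 244, 243, 240, 206, 163, 152, 152, 151, 149, 149, 154, 155, 154, 151]
400 [61, 61, 61, 61, 61, 61, 61, 61, 61, 61, 61, 61, 61, 61, 61, 61, 61, 61, 61, 61, 61, 61, 61, 61, 61, 35, 255, 255, 255, 255, 255, 153, 240, 243, 243, 246, 247, 248, 246, 240]
side front [480.44992  26.4107 ] 81.41893 85
side ly [579.20844 196.96964] -8.473337 42
```

drive_tool:
  moves:
    - [[18, -38, 0], 2]
    - [[36, -75, 0], 4]
    - [[54, -112, 0], 6]
    - [[72, -150, 0], 8]
    - [[90, -187, 0], 10]
    - [[108, -225, 0], 12]
    - [[126, -262, 0], 14]
    - [[144, -300, 0], 14.5]
  fingers: 50
  squeeze: 40

```text
time: 0.97
tool_pos: [378.8, 250.8, 253.5]
tcp_rot: [180.0, 0.0, 171.6]
ft_force: [1.3, 0.4, 0.0]
finger_gap: 50.0
```

drive_tool:
  moves:
    - [[18, -38, 0], 0]
    - [[36, -75, 0], 0]
    - [[54, -112, -10], 0]
    - [[72, -150, -30], 0]
    - [[90, -187, -50], 0]
    - [[108, -225, -70], 0]
    - [[126, -262, -85], 0]
    - [[144, -300, -100], 0]

```text
time: 1.63
tool_pos: [514.8, -32.7, 159.1]
tcp_rot: [180.0, -0.0, 171.5]
ft_force: [0.6, 2.1, -0.5]
finger_gap: 49.9
```

drive_tool:
  moves:
    - [[9, -18, -10], 0]
    - [[17, -35, -20], 0]
    - [[17, -35, -30], 0]
    - [[17, -35, -40], 0]
    - [[17, -35, -50], 0]
    - [[17, -35, -58], 0]
    - [[17, -35, -60], 0]
    - [[17, -35, -60], 0]

```text
time: 2.3
tool_pos: [530.8, -64.8, 99.2]
tcp_rot: [180.0, -0.1, 171.5]
ft_force: [-0.3, 0.9, 0.4]
finger_gap: 50.2
```

```bash
python3 - <<'E'
from h import *
s=snap('top','t2.png');s2=snap('side','s2.png')
print(r.sense()['tool_pos'],r.sense()['ft_force'])
a=cv2.imread('pics/t2.png')[180:360,230:470];b=cv2.imread('pics/s2.png')[170:350,200:440]
cv2.imwrite('pics/c2.png',np.vstack([cv2.resize(x,None,fx=1.66,fy=1.66) for x in(a,b)]))
E
```

```text
[531.78032291 -65.29335164 100.5294083 ] [-0.03466249  0.58858011  0.34764819]
```

View pics/c2.png

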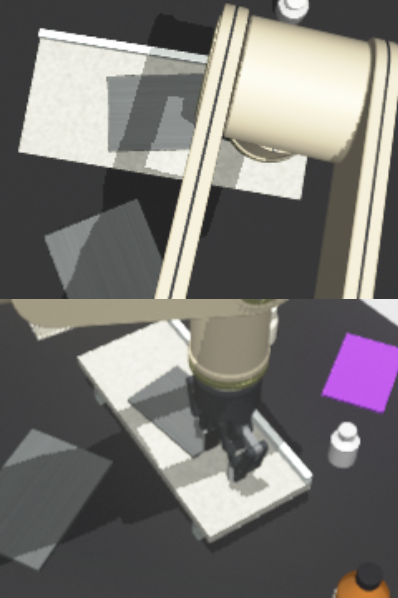

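drive_tool:
  moves:
    - [[0, -10, 0], 0]
    - [[0, -18, 0], 0]
    - [[0, -18, -5], 0]
    - [[0, -18, -10], 0]
    - [[0, -18, -14], 0]
    - [[0, -18, -16], 0]
    - [[0, -18, -16], 0]
    - [[0, -18, -16], 0]

```text
time: 3.07
tool_pos: [531.3, -83.6, 83.7]
tcp_rot: [180.0, -0.0, 171.5]
ft_force: [0.3, 0.6, -0.6]
finger_gap: 49.7
```

drive_tool:
  moves:
    - [[0, 0, -1], 0]
    - [[0, 0, -2], 0]
    - [[0, 0, -2], 0]
    - [[0, 0, -3], 0]
    - [[0, 0, -3], 0]
    - [[0, 0, -4], 0]
    - [[0, 0, -4], 0]
    - [[0, 0, -4], 0]

```text
time: 3.73
tool_pos: [531.5, -83.8, 79.9]
tcp_rot: [180.0, -0.0, 171.5]
ft_force: [-0.4, 0.4, -0.3]
finger_gap: 49.9
```

Not touching yet; I'll go down slowly.

drive_tool:
  moves:
    - [[0, 0, -0.5], 0]
    - [[0, 0, -1], 0]
    - [[0, 0, -1.5], 0]
    - [[0, 0, -2], 0]
    - [[0, 0, -2.5], 0]
    - [[0, 0, -3], 0]
    - [[0, 0, -3], 0]
    - [[0, 0, -3], 0]

```text
time: 4.4
tool_pos: [531.7, -83.9, 79.0]
tcp_rot: [-180.0, -0.0, 171.5]
ft_force: [-9.6, 1.9, 18.6]
finger_gap: 50.2
```

drive_tool:
  moves:
    - [[0, 0, 9], 0]
    - [[-5, 0, 18], 0]
    - [[-25, 10, 18], 0]
    - [[-40, 35, 18], 0]
    - [[-53, 65, 18], 0]
    - [[-53, 100, 18], 0]
    - [[-53, 134, 18], 0]
    - [[-53, 134, 18], 0]

```text
time: 5.07
tool_pos: [478.1, 54.8, 95.7]
tcp_rot: [179.9, 0.0, 171.7]
ft_force: [-0.1, -0.0, -0.1]
finger_gap: 49.9
```

drive_tool:
  moves:
    - [[0, 0, -4], 0]
    - [[0, 0, -8], 0]
    - [[0, 0, -12], 0]
    - [[0, 0, -13], 0]
    - [[0, 0, -13], 0]
    - [[0, 0, -13], 0]
    - [[0, 0, -13], 0]
    - [[0, 0, -13], 0]

```text
time: 5.73
tool_pos: [478.7, 49.8, 82.2]
tcp_rot: [180.0, 0.0, 171.4]
ft_force: [0.3, 0.2, 0.0]
finger_gap: 49.8
```

```bash
python3 - <<'E'
from h import *
s=snap('top','t3.png');s2=snap('side','s3.png')
print(r.sense()['tool_pos'],r.sense()['ft_force'])
a=cv2.imread('pics/t3.png')[180:360,210:450];b=cv2.imread('pics/s3.png')[170:350,200:440]
cv2.imwrite('pics/c3.png',np.vstack([cv2.resize(x,None,fx=1.66,fy=1.66) for x in(a,b)]))
E
```

```text
[478.70945522  50.02263067  82.18411535] [-0.37205643 -0.07587879  0.67781566]
```

View pics/c3.png

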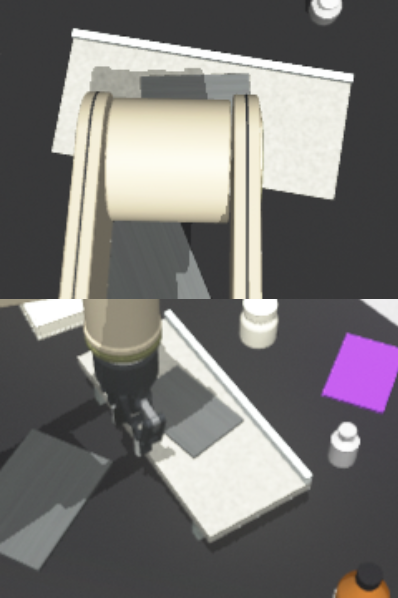

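drive_tool:
  moves:
    - [[3, -0.5, -0.8], 0]
    - [[6, -0.9, -0.8], 0]
    - [[9, -1.3, -0.8], 0]
    - [[12, -1.8, -0.8], 0]
    - [[15, -2.2, -0.8], 0]
    - [[18, -2.7, -0.8], 0]
    - [[21, -3.1, -0.8], 0]
    - [[24, -3.6, -0.8], 0]

```text
time: 6.5
tool_pos: [502.6, 46.7, 81.1]
tcp_rot: [180.0, -0.0, 171.5]
ft_force: [-1.5, 0.7, 0.1]
finger_gap: 50.3
```

drive_tool:
  moves:
    - [[2, -0.3, 0], 0]
    - [[4, -0.6, 0], 0]
    - [[6, -0.9, 0], 0]
    - [[8, -1.2, 0], 0]
    - [[10, -1.5, 0], 0]
    - [[12, -1.8, 0], 0]
    - [[13, -1.9, 0], 0]
    - [[14, -2.1, 0], 0]

```text
time: 7.17
tool_pos: [516.5, 44.6, 81.1]
tcp_rot: [180.0, -0.0, 171.5]
ft_force: [-2.6, 2.8, 0.4]
finger_gap: 50.2
```

```bash
python3 - <<'E'
from h import *
s=snap('top','t4.png');s2=snap('side','s4.png')
print(r.sense()['tool_pos'],r.sense()['ft_force'])
a=cv2.imread('pics/t4.png')[180:360,210:450];b=cv2.imread('pics/s4.png')[170:350,200:440]
cv2.imwrite('pics/c4.png',np.vstack([cv2.resize(x,None,fx=1.66,fy=1.66) for x in(a,b)]))
E
```

```text
[516.62937529  44.51152592  81.18304444] [-1.42154171  1.69376147  0.22260631]
```

View pics/c4.png

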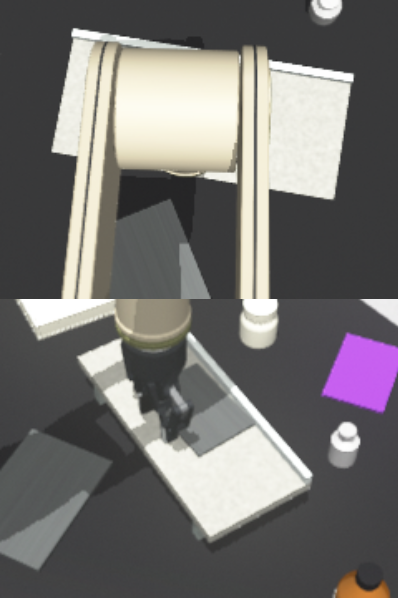

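drive_tool:
  moves:
    - [[1, -0.2, 0], 0]
    - [[2, -0.3, 0], 0]
    - [[3, -0.5, 0], 0]
    - [[4, -0.6, 0], 0]
    - [[4.5, -0.7, 0], 0]
    - [[5, -0.8, 0], 0]
    - [[5.5, -0.8, 0], 0]
    - [[6, -0.9, 0], 0]

```text
time: 7.93
tool_pos: [522.6, 43.6, 81.2]
tcp_rot: [-180.0, -0.0, 171.5]
ft_force: [-2.8, 2.0, 1.0]
finger_gap: 50.1
```

drive_tool:
  moves:
    - [[0.5, -0.1, 0], 0]
    - [[1, -0.2, 0], 0]
    - [[1.5, -0.2, 0], 0]
    - [[2, -0.3, 0], 0]
    - [[2, -0.3, 0], 0]
    - [[2, -0.3, 0], 0]
    - [[2, -0.3, 0], 0]
    - [[2, -0.3, 0], 0]

```text
time: 8.6
tool_pos: [523.0, 43.6, 80.9]
tcp_rot: [-180.0, -0.2, 171.5]
ft_force: [-9.4, 3.0, 7.3]
finger_gap: 49.8
```

drive_tool:
  moves:
    - [[-5, 0.7, 0], 0]
    - [[-10, 1.5, 0], 0]
    - [[-20, 3, 0], 0]
    - [[-25, 4, 5], 0]
    - [[-25, 4, 25], 0]
    - [[-25, 4, 50], 0]
    - [[-25, 4, 75], -7]
    - [[-25, -10, 90], -14]

```text
time: 9.27
tool_pos: [500.7, 34.5, 174.7]
tcp_rot: [179.9, 0.2, 157.3]
ft_force: [0.9, -0.1, 0.9]
finger_gap: 49.9
```

drive_tool:
  moves:
    - [[0, -25, 0], -7]
    - [[0, -60, 0], -14]
    - [[0, -95, 0], -21]
    - [[0, -130, 0], -28]
    - [[0, -160, 0], -35]
    - [[0, -160, 0], -42]
    - [[0, -160, 0], -49]
    - [[0, -160, 0], -56]

```text
time: 9.93
tool_pos: [499.6, -127.8, 171.8]
tcp_rot: [179.9, 0.0, 101.0]
ft_force: [-0.7, -0.0, -0.2]
finger_gap: 50.2
```

```bash
python3 - <<'E'
from h import *
s=snap('top','t5.png');s2=snap('side','s5.png')
print(r.sense()['tool_pos'],r.sense()['tcp_rot'])
a=cv2.imread('pics/t5.png')[180:360,210:450];b=cv2.imread('pics/s5.png')[170:350,200:440]
cv2.imwrite('pics/c5.png',np.vstack([cv2.resize(x,None,fx=1.66,fy=1.66) for x in(a,b)]))
for n,roi,S in(('top',(250,205,415,295),s),('side',(262,200,360,275),s2)):
    c,m=plate(S,roi); print(n,cv2.contourArea(c),rect(ray(S,c[:,0],66)))
E
```

```text
[ 499.6385136  -127.15376687  171.76070115] [1.79951910e+02 4.08987706e-02 1.01301130e+02]
top 5793.5 ((545.5369262695312, -15.7310791015625), (229.7541046142578, 142.1673583984375), 81.50860595703125)
side 2559.0 ((592.2491455078125, 34.989959716796875), (214.66705322265625, 146.4107208251953), 31.686723709106445)
```

View pics/c5.png

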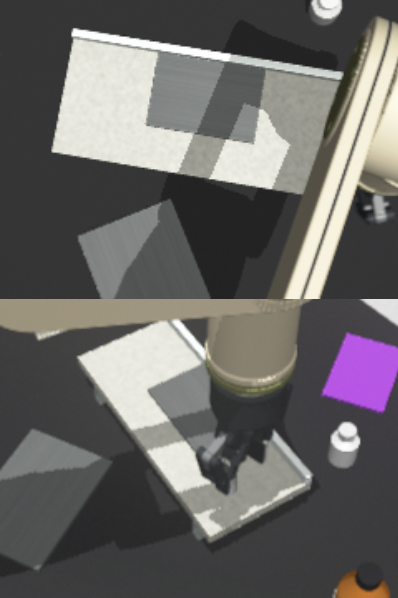

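The plate lies flush with the lip: its crop corners are (158,52), (147,125), (255,142) and (266,68). I'll compute those corners in the shelf frame.

```bash
cat >> h.py <<'E'
EX=np.array([np.cos(np.radians(-8.55)),np.sin(np.radians(-8.55))]);EY=np.array([-EX[1],EX[0]])
def rel(P,v0): P=np.atleast_2d(P)[:,:2]; return np.c_[P@EX-546.2,P@EY-v0]
E
python3 - <<'E'
from h import *
s=r.snapshot('top')
p=np.array([[158,52],[147,125],[255,142],[266,68]])/1.66+[210,180]
print(rel(ray(s,p,66),115.7).round(1))
g=s['pixels'][190:300,300:390]
cv2.imwrite('pics/c6.png',cv2.resize(g[:,:,::-1],None,fx=5,fy=5,interpolation=2))
E
```

```text
[[ 63.4  63.6]
 [-25.6  61.1]
 [-24.3 -68.4]
 [ 65.4 -67.3]]
```

View pics/c6.png

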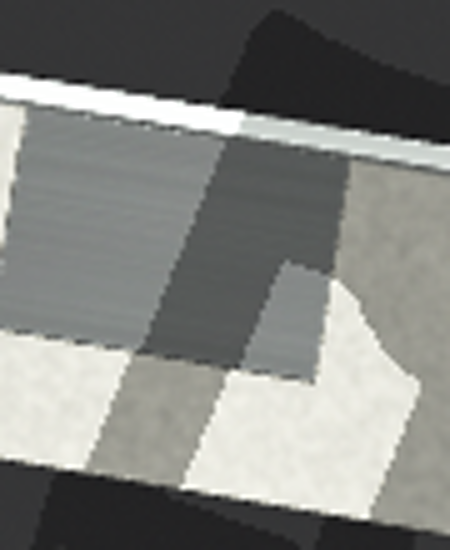

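drive_tool:
  moves:
    - [[15, 15, -10], -7]
    - [[30, 30, -20], -14]
    - [[45, 45, -30], -19.8]
    - [[60, 60, -45], -19.8]
    - [[60, 60, -60], -19.8]
    - [[60, 60, -72], -19.8]
    - [[60, 60, -80], -19.8]
    - [[60, 60, -83], -19.8]

```text
time: 10.75
tool_pos: [558.2, -66.7, 86.6]
tcp_rot: [-179.9, 0.0, 81.8]
ft_force: [-1.2, 0.2, -0.0]
finger_gap: 49.4
```

drive_tool:
  moves:
    - [[0, 0, -2], 0]
    - [[0, 0, -4], 0]
    - [[0, 0, -6], 0]
    - [[0, 0, -6.5], 0]
    - [[0, 0, -7], 0]
    - [[0, 0, -7], 0]
    - [[0, 0, -7], 0]
    - [[0, 0, -7], 0]

```text
time: 11.42
tool_pos: [559.7, -66.8, 81.4]
tcp_rot: [180.0, 0.0, 81.7]
ft_force: [-0.2, 0.0, -0.3]
finger_gap: 49.8
```

```bash
python3 - <<'E'
from h import *
s=snap('top','t7.png');s2=snap('side','s7.png')
q=r.sense();print(q['tool_pos'],q['tcp_rot'],q['ft_force'],rel(q['tool_pos'],113.3))
a=cv2.imread('pics/t7.png')[180:360,210:450];b=cv2.imread('pics/s7.png')[170:350,200:440]
cv2.imwrite('pics/c7.png',np.vstack([cv2.resize(x,None,fx=1.66,fy=1.66) for x in(a,b)]))
E
```

```text
[559.65718544 -66.70374562  81.38257565] [1.79985372e+02 9.56208707e-04 8.16852235e+01] [ 0.09559738 -0.13796822 -0.5115717 ] [[ 17.15444282 -96.05683755]]
```

View pics/c7.png

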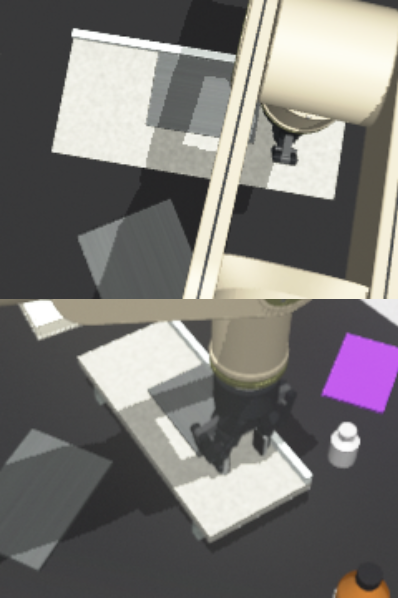

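drive_tool:
  moves:
    - [[0.4, 3, 0], 0]
    - [[0.9, 6, 0], 0]
    - [[1.3, 9, 0], 0]
    - [[1.8, 12, 0], 0]
    - [[2.2, 15, 0], 0]
    - [[2.7, 18, 0], 0]
    - [[3.1, 21, 0], 0]
    - [[3.6, 24, 0], 0]

```text
time: 12.18
tool_pos: [563.1, -42.6, 81.2]
tcp_rot: [-180.0, 0.0, 81.7]
ft_force: [-0.6, -1.2, -0.1]
finger_gap: 50.2
```

drive_tool:
  moves:
    - [[0.5, 3, 0], 0]
    - [[0.9, 6, 0], 0]
    - [[1.4, 9, 0], 0]
    - [[1.8, 12, 0], 0]
    - [[2.3, 15, 0], 0]
    - [[2.7, 18, 0], 0]
    - [[3.2, 21, 0], 0]
    - [[3.6, 24, 0], 0]

```text
time: 12.85
tool_pos: [566.8, -18.4, 81.2]
tcp_rot: [-180.0, -0.0, 81.7]
ft_force: [-1.3, -1.2, 0.1]
finger_gap: 50.2
```

```bash
python3 - <<'E'
from h import *
s=snap('top','t8.png');s2=snap('side','s8.png')
q=r.sense();print(q['tool_pos'],q['tcp_rot'],q['ft_force'],rel(q['tool_pos'],113.3))
a=cv2.imread('pics/t8.png')[180:360,210:450];b=cv2.imread('pics/s8.png')[170:350,200:440]
cv2.imwrite('pics/c8.png',np.vstack([cv2.resize(x,None,fx=1.66,fy=1.66) for x in(a,b)]))
E
```

```text
[566.86191132 -18.07965071  81.22439087] [ 1.79995587e+02 -2.10262464e-02  8.17069118e+01] [ 0.39268061 -0.53984348  0.51863323] [[ 17.05003644 -46.90198245]]
```

View pics/c8.png

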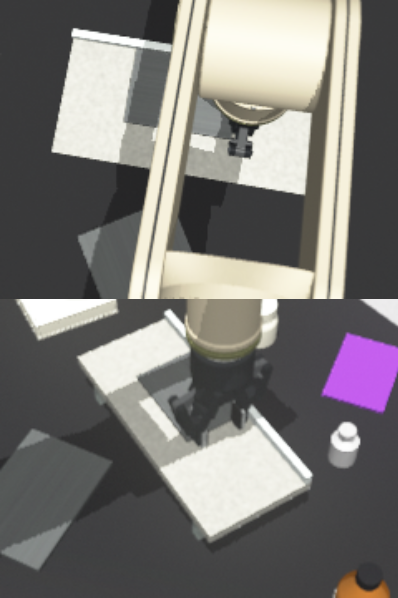

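The push works: the plate is sliding along the lip and still against it. Continuing.

drive_tool:
  moves:
    - [[0.5, 3, 0], 0]
    - [[0.9, 6, 0], 0]
    - [[1.4, 9, 0], 0]
    - [[1.8, 12, 0], 0]
    - [[2.3, 15, 0], 0]
    - [[2.7, 18, 0], 0]
    - [[3.2, 21, 0], 0]
    - [[3.6, 24, 0], 0]

```text
time: 13.62
tool_pos: [570.4, 5.6, 81.2]
tcp_rot: [180.0, -0.0, 81.7]
ft_force: [-0.4, -1.1, 0.0]
finger_gap: 50.0
```

drive_tool:
  moves:
    - [[0.5, 3, 0], 0]
    - [[0.9, 6, 0], 0]
    - [[1.4, 9, 0], 0]
    - [[1.8, 12, 0], 0]
    - [[2.3, 15, 0], 0]
    - [[2.7, 18, 0], 0]
    - [[3.2, 21, 0], 0]
    - [[3.6, 24, 0], 0]

```text
time: 14.28
tool_pos: [574.0, 29.6, 81.2]
tcp_rot: [180.0, 0.0, 81.7]
ft_force: [-0.4, -0.5, -0.6]
finger_gap: 50.2
```

drive_tool:
  moves:
    - [[0.5, 3, 0], 0]
    - [[0.9, 6, 0], 0]
    - [[1.4, 9, 0], 0]
    - [[1.8, 12, 0], 0]
    - [[2.3, 15, 0], 0]
    - [[2.7, 18, 0], 0]
    - [[3.2, 21, 0], 0]
    - [[3.6, 24, 0], 0]

```text
time: 14.95
tool_pos: [577.6, 53.6, 81.2]
tcp_rot: [180.0, 0.0, 81.7]
ft_force: [-0.8, -2.4, 0.1]
finger_gap: 50.0
```

drive_tool:
  moves:
    - [[0.5, 3, 0], 0]
    - [[0.9, 6, 0], 0]
    - [[1.4, 9, 0], 0]
    - [[1.8, 12, 0], 0]
    - [[2.3, 15, 0], 0]
    - [[2.7, 18, 0], 0]
    - [[3.0, 20, 0], 0]
    - [[3.0, 20, 0], 0]

```text
time: 15.62
tool_pos: [580.6, 73.9, 81.2]
tcp_rot: [-180.0, -0.0, 81.7]
ft_force: [-0.0, 0.4, 0.1]
finger_gap: 50.0
```

```bash
python3 - <<'E'
from h import *
s=snap('top','t9.png');s2=snap('side','s9.png')
q=r.sense();print(q['tool_pos'],q['tcp_rot'],q['ft_force'],rel(q['tool_pos'],113.3))
a=cv2.imread('pics/t9.png')[180:300,190:350];b=cv2.imread('pics/s9.png')[150:270,200:360]
cv2.imwrite('pics/c9.png',np.vstack([cv2.resize(x,None,fx=2.5,fy=2.5,interpolation=2) for x in(a,b)]))
E
```

```text
[580.54129213  73.57837426  81.2026913 ] [-1.79997040e+02 -1.80891414e-02  8.16935842e+01] [ 0.62432227 -0.03542168  0.51665435] [[16.95036977 45.77114778]]
```

View pics/c9.png

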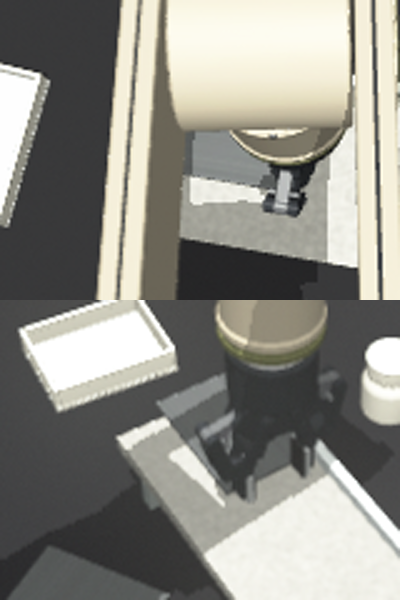

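drive_tool:
  moves:
    - [[0.5, 3, 0], 0]
    - [[0.9, 6, 0], 0]
    - [[1.4, 9, 0], 0]
    - [[1.8, 12, 0], 0]
    - [[2.3, 15, 0], 0]
    - [[2.7, 18, 0], 0]
    - [[3.2, 21, 0], 0]
    - [[3.4, 22.5, 0], 0]

```text
time: 16.38
tool_pos: [584.0, 96.3, 81.2]
tcp_rot: [-180.0, -0.0, 81.7]
ft_force: [0.3, -1.9, -0.8]
finger_gap: 50.4
```

drive_tool:
  moves:
    - [[0, 0, 0], 0]
    - [[-0.3, -2, 0], 0]
    - [[-1.4, -10, 0], 0]
    - [[-3.6, -25, 0], 0]
    - [[-3.6, -25, 30], 0]
    - [[-3.6, -50, 65], 0]
    - [[-3.6, -90, 100], 0]
    - [[-3.6, -130, 110], 0]

```text
time: 17.05
tool_pos: [581.8, -24.1, 191.9]
tcp_rot: [179.7, -0.0, 81.8]
ft_force: [1.8, 0.0, 0.8]
finger_gap: 50.0
```

drive_tool:
  moves:
    - [[0, -40, 0], 0]
    - [[0, -80, 0], 0]
    - [[0, -120, 0], 0]
    - [[0, -150, 0], 0]
    - [[0, -170, 0], 0]
    - [[0, -170, 0], 0]
    - [[0, -170, 0], 0]
    - [[0, -170, 0], 0]

```text
time: 17.72
tool_pos: [580.0, -193.6, 187.1]
tcp_rot: [-180.0, -0.0, 81.6]
ft_force: [-0.2, -0.8, 0.5]
finger_gap: 50.1
```

```bash
python3 - <<'E'
from h import *
s=snap('top','t10.png');s2=snap('side','s10.png')
q=r.sense();print(q['tool_pos'],q['ft_force'])
a=cv2.imread('pics/t10.png')[180:300,190:350];b=cv2.imread('pics/s10.png')[150:270,200:360]
cv2.imwrite('pics/c10.png',np.vstack([cv2.resize(x,None,fx=2.5,fy=2.5,interpolation=2) for x in(a,b)]))
E
```

```text
[ 580.31872857 -192.67979342  187.21866112] [-0.17977457  0.53035425  0.66747194]
```

View pics/c10.png

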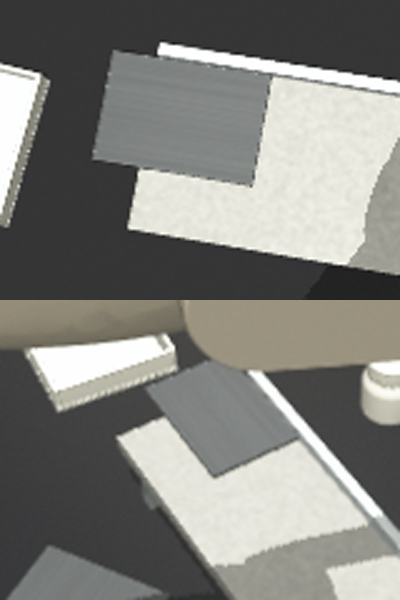

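View pics/t10.png

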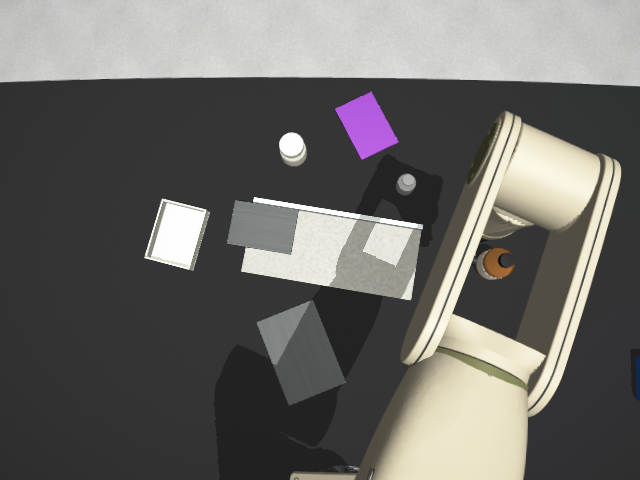

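The arm is clear and the plate sticks out on the tray side; its top-image corners are about (235,201), (227,244), (291,254) and (298,209). The bystanders look unmoved. Next I'll measure the final pose.

```bash
python3 - <<'E'
from h import *
s=r.snapshot('top')
c,m=plate(s,(215,195,305,260),85,175); P=ray(s,c[:,0],66)
print(rect(P),rel(np.array([rect(P)[0]]),115.7))
s=r.snapshot('side')
p=np.array([[145,387-300],[215,476-300],[299,437-300]])/2.5+[200,150]
Q=rel(ray(s,p,66),110.9);print(Q, (Q[0]+Q[2])/2)
s=r.snapshot('top')
p=np.array([[113,50],[93,158],[251,186],[271,75]])/2.5+[190,180]
Q=rel(ray(s,p,66),115.7);print(Q,Q.mean(0))
E
```

```text
((598.1316528320312, 171.4035186767578), (130.57232666015625, 93.32435607910156), 81.8653335571289) [[ 19.80133766 142.72431407]]
[[-24.05324899 206.73960668]
 [-23.62065887  75.83338294]
 [ 64.9756894   76.23597175]] [ 20.4612202  141.48778922]
[[ 63.22769461 206.95911188]
 [-25.51488463 205.7953087 ]
 [-26.51510793  77.30103743]
 [ 63.78863361  77.39990217]] [ 18.74658391 141.86384005]
```

```bash
python3 -c "
from h import *
print(r.sense()['ft_force']);print(r.hand_in())"
```

```text
[-0.4360691   0.76213412 -0.19481743]
the job is handed in; nothing more can be done
None
```

I pushed the plate back against the lip with both open fingertips, about 1–2 mm above the shelf top, without gripping it. Then I turned the gripper 90° and pushed the plate along the lip towards the tray. I handed the job in with the arm clear, about 18 s into the 64 s allowed.

- **Flush on the way:** the push stalled against the lip with the plate wholly on the shelf. The top view then showed its centre at about x = 20 mm, y = -3 mm in the shelf frame.
- **Final plate position:** the views gave the centre at x ≈ 19–20 mm, y ≈ 142 mm. The finger contact point implied y ≈ 145 mm. That means it sticks out about 37–40 mm, against the allowed 28–56 mm.
- **Final angle:** the plate is within about 0.01 rad of parallel to the lip. It looked flat in both views; I did not measure its tilt or height directly.
- **Forces:** wrist force was below 1 N at hand-in and about 20 N at most in the readings, when I touched the shelf to find its height.
- **Bystanders:** the tray, jar, weight and bottle looked unmoved by eye in the last top view; I did not measure them.
- **Disagreement:** the two cameras disagreed by about 4–5 mm along the shelf in world position. I measured the plate relative to the shelf in each view, and those results agreed to about 1 mm.

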